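# Stand the screwdrivers in the covered tool holder

### The arm

A 6-joint arm with a two-finger parallel gripper is mounted at the origin on a cart in front of the work surface, level with it; the furniture and walls round the work are solid. World frame = base frame: x ahead of the robot, y to its left, z up, the work surface at z = 0. Lengths are in mm, angles in rad, forces in N, time in s.
With the tool pointing down it reaches from about 325 to 900 mm from the base axis. Payload 6.1 kg.
Tool frame: the origin (TCP) lies on the centre line of the jaws, within the pads' length; the fingertips stand ctrl.tcp_to_tips ahead of it and the grasp point (between the pads) lies 3 mm ahead of it (ctrl.tcp_to_tips is the distance from the TCP to the fingertips, in mm); z points along the fingers, y is the line along which they close (so a half turn about z gives the same grasp; the last joint's range is limited). The gripper opens to 85 mm and grips with 20 to 120 N. Pads are 22 mm wide; open, the fingers measure 114 mm over their backs; the gripper's body (76 mm by 85 mm) begins 54 mm behind the grasp point. The pads swing forward as they close: fully open they stand 13 mm farther back than shut.
Start: joints at [1.152, 0.22, 1.526, -0, 1.395, -0.126], TCP at [180.395, 598.393, 253.3] pointing down, gripper open.
Joint ranges: [-2.98, 2.98], [-0.91, 2.08], [0.09, 2.57], [-1.24, 4.39], [0.2, 2.65], [-2.68, 2.68]. Speed limits (rad/s): [2.57, 2.57, 3.01, 3.14, 3.14, 3.14].

### API

Orientations are given as a 3x3 rotation matrix whose columns are the frame's x, y, z axes.
In Python, from rig import monitor, capture, close_job, ctrl gives the robot as it stands.
- The arm moves only by the shell command python3 -m handwheel 'ROWS' [OPENING] [FORCE]. ROWS is text: rows parted by semicolons, each of 6 numbers parted by spaces: the shift along the world's x, y, z in m, then the turn, a rotation vector about the world's x, y, z in rad. In form: dx dy dz ax ay az; .... A call has exactly 5 rows; each row shifts and turns the commanded pose from where the row before left it; what a row does not reach is not made up. A row lasts 1/10 s, in which the tool goes at most 50 mm and 8.59 degrees, less where a joint would pass 70% of its speed; a pose out of reach is approached as far as the arm can. A call is refused whole if a number of a shift passes 0.05 or a number of a turn 0.15, either way. A call with a gripper value outside its range is refused whole. OPENING is the opening, from 0 (shut) to 1 (fully open), set as the call begins (- or left out, the last holds). The fingers move at their own pace and stop on an object; FORCE is the grip in N (left out, the last holds). Time passes only in rows, so rows that do not move let the fingers close, or fill a call up. It gives the time, the measured TCP pose, the force, the opening and the grip force at its end, in the units of the state.
- monitor.state(): the state, without advancing time (a new reading comes with each control period).
- capture(name): name is "scene" or "top" or "wrist"; returns a dict with "color" (400x640x3 uint8, blue, green, red), "fx", "fy", "cx", "cy" (pixels), "cam_to_world" (4x4, takes a point from camera to world coordinates); the wrist camera has in their place "hand_eye" (4x4, takes a point from camera to tool coordinates, whose origin is the TCP and whose axes are the flange's). Camera axes: x right, y down, z forward; pixel columns grow to the right and rows downward; lengths in mm; the calibration is good to about 2 mm. The wrist camera is an equidistant fisheye: a pixel r from the principal point sees the ray r / f radians off the axis. A picture is of the moment at which its call begins: read the wrist's pose just before it. There is no depth.
- close_job(): hands the job in; it is judged then, once.
The state is a dict: "clock": time; "joint_positions": joint angles; "qd": joint speeds; "joint_torque": joint torques, N m; "tcp_pos": TCP position; "ee_rot": TCP orientation; "contact_force": force on the tool from outside, world axes, zero at the start; "moment": the same for the moment, N m; "finger_gap": opening from 0.0 (shut) to 1.0 (fully open); "grasp_force": force on a finger pad.
Only numpy, scipy, OpenCV 4.12 (cv2) and the standard library are available. Lean on these libraries where they do the work, as an engineer would, in place of code of your own. Each camera call takes 0.05 s, during which the arm holds its last target. There are 200 camera calls.

### The job

Slide the dust cover of the grey tool holder all the way back, then take the two screwdrivers from the sloping wire rest and stand each one upright, tip down, in the well of its own colour: blue in the blue well, yellow in the yellow. Leave them standing on the well floor with the cover fully back, and do not disturb the solder spool, the flux bottle or the green tape.

Things in the scene. Friction and masses are not known exactly. Their poses are not given: they have to be found in the camera images.
- driver_blue: screwdriver, 142 mm long: blue faceted handle 15 mm thick, 71 mm long, steel blade 4 mm thick, 71 mm long. Origin on the underside where handle meets blade; +y to the handle's end, -y to the tip, +z up from the underside; its axis lies at z = 7.5 mm. At first it lies in the wire rest, sloping 35 degrees, tip down towards the robot, handle up and away
- driver_blue_tip (a point): tip of the blue screwdriver's blade, on its axis, 71 mm from its origin
- driver_blue_grip (a point): point on the axis of the blue screwdriver's handle, 25 mm from the blade end of the handle and clear of the rest's wires, good to grip
- driver_yellow: screwdriver, 149 mm long: yellow faceted handle 17 mm thick, 74 mm long, steel blade 4 mm thick, 74 mm long. Origin on the underside where handle meets blade; +y to the handle's end, -y to the tip, +z up from the underside; its axis lies at z = 8.5 mm. At first it lies in the wire rest, sloping 35 degrees, tip down towards the robot, handle up and away
- driver_yellow_tip (a point): tip of the yellow screwdriver's blade, on its axis, 74.5 mm from its origin
- driver_yellow_grip (a point): point on the axis of the yellow screwdriver's handle, 25 mm from the blade end of the handle and clear of the rest's wires, good to grip
- rest: fixed rest of steel wire on a grey plate 150 x 165 x 8 mm; origin under its centre, +x up the slope, away from the robot. Places at y = +45 and -45 mm, either tool in either. Rear wire (x 51, z 93 mm) holds the handle's end between pins 25 mm apart and 9 mm high; front wire (x -44, z 34 mm) the blade; steel stop at the tip (x -73 mm). Free space under and beside the middle of the handle
- holder: fixed grey block, 112 (x) x 160 (y) x 72 mm; origin under its centre, +x to the rear, away from the robot. Two upright round wells in its front half (x = -28 mm), 30 mm wide: at y = +50 mm with a yellow ring and a yellow plate on the front face, at y = -50 mm with blue ones. An aluminium dust cover lies over both, between side rails 8 mm high
- yellow_well (a point): centre of the mouth of the yellow well, 74 mm above the bench, at the top of its ring; inner width 30 mm, floor 68 mm below this point
- blue_well (a point): centre of the mouth of the blue well, 74 mm above the bench, at the top of its ring; inner width 30 mm, floor 68 mm below this point
- cover (a joint): travel of the dust cover in m: 0 closed over both wells, 0.053 fully back at its stop; it slides along the holder's +x with light friction. The cover is 54 (x) x 145 (y) x 4 mm, its top 79 mm above the bench.
- cover_knob (a point): top centre of the black round knob on the cover, 20 mm thick, 26 mm high, 105 mm above the bench; it moves with the cover
- solder_spool: bystander: solder spool, 77 x 52 x 36 mm, origin at the centre of its underside
- flux_bottle_a: bystander: teal dropper bottle with a purple cap, 34 x 35 x 94 mm, origin at the centre of its underside
- tape_green: bystander: roll of green tape, 54 mm wide, 18 mm high, origin at the centre of its underside

How it is judged (in metres and radians):
On the way:
1. the cover is slid back clear of the wells (value of joint cover above 0.044 m), for 0.2 s.
At the end, for the whole second after the job is handed in: Each screwdriver stands at rest, tip down, in the well of its colour: its tip within 18 mm of the well's axis and more than 50 mm below the mouth, the tool leaning less than 0.45 rad (26 degrees) from vertical; the cover is back by more than 44 of its 53 mm (horizontal distance between driver_blue_tip and blue_well below 0.018 m and z of driver_blue_tip in the frame of blue_well below -0.05 m and angle between each of driver_blue, driver_yellow's own y axis and vertical below 0.45 rad and linear speed of each of driver_blue, driver_yellow below 0.03 m/s and horizontal distance between driver_yellow_tip and yellow_well below 0.018 m and z of driver_yellow_tip in the frame of yellow_well below -0.05 m and value of joint cover above 0.044 m); the robot touches nothing.
It fails at once if the solder spool is pushed more than 30 mm (distance of solder_spool from where it was at the start of the episode above 0.03 m).
It fails at once if the flux bottle is pushed more than 30 mm (distance of flux_bottle_a from where it was at the start of the episode above 0.03 m).
It fails at once if the green tape is pushed more than 30 mm (distance of tape_green from where it was at the start of the episode above 0.03 m).
It fails at once if the flux bottle is tipped over (angle between flux_bottle_a's own z axis and vertical above 0.5 rad).
It also fails if it takes over 67 s, if anything falls off the work surface, if the arm or the gripper's body presses on something with over 40 N, if the wrist force passes 120 N, or if a joint passes its speed limit or range.

## Working session

There is one attempt and no reset: what is moved stays moved. The work goes in short steps, Python scripts to look and compute and a shell command to move; the robot and the scene stay as the last step left them, time stands still between calls to the robot, and variables do not carry over. Pictures are saved under pics/ and viewed, at most 10 in all, crops included, and the job is handed in when it is done.

```bash
ls; mkdir -p pics; python3 - <<'E'
from rig import monitor, capture, ctrl
import cv2, numpy as np, pickle
s=monitor.state(); print(s['clock'],s['tcp_pos'],np.round(s['ee_rot'],3).tolist(),s['finger_gap'],ctrl.tcp_to_tips)
d={}
for n in ('scene','top'):
    c=capture(n); d[n]=c; cv2.imwrite(f'pics/{n}0.png',c['color']); print(n,c['fx'],c['fy'],c['cx'],c['cy'],np.round(c['cam_to_world'],3).tolist())
pickle.dump(d,open('c0.pkl','wb'))
E
```

```text
pics
0.0 [180.17784413 597.87184205 252.18253174] [[-0.957, 0.289, -0.001], [0.289, 0.957, -0.002], [0.0, -0.002, -1.0]] 1.0013399089880786 22.0
scene 423.6307662030355 423.6307662030355 323.0149073267354 194.18557332330712 [[-0.885, -0.361, 0.292, 279.537], [-0.465, 0.684, -0.562, 553.62], [0.003, -0.634, -0.774, 869.111], [0.0, 0.0, 0.0, 1.0]]
top 374.9899725852334 374.9899725852334 320.0455719140816 195.07807324341456 [[0.007, -0.981, 0.195, 323.708], [-1.0, -0.011, -0.015, 7.472], [0.017, -0.195, -0.981, 1206.842], [0.0, 0.0, 0.0, 1.0]]
```

View pics/scene0.png

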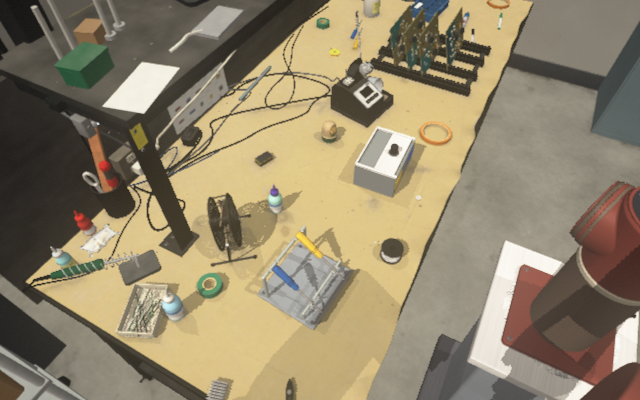

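View pics/top0.png

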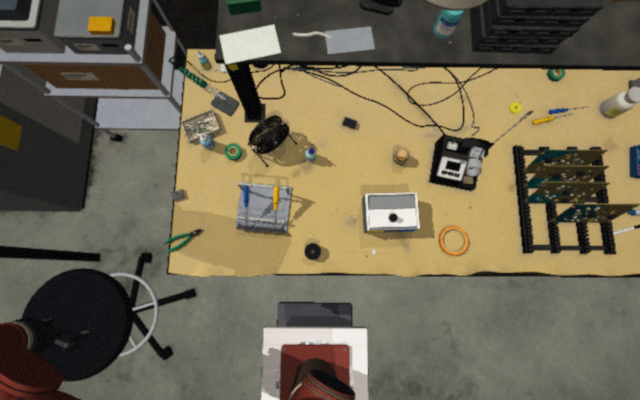

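The scene view shows the blue handle at about (285,277), the yellow at (308,245) and the knob at (394,149). In the top view they are at (245,195), (276,197) and (392,217), with the spool at (313,251), the bottle at (311,153) and the tape at (233,152). I'll make enlarged crops for more exact pixels.

```bash
python3 - <<'E'
import cv2, numpy as np, pickle
d=pickle.load(open('c0.pkl','rb'))
t=d['top']['color'][170:265,225:425]; s=d['scene']['color'][115:330,245:425]
cv2.imwrite('pics/tz.png',cv2.resize(t,None,fx=4,fy=4,interpolation=cv2.INTER_CUBIC))
S=cv2.resize(s,None,fx=2.75,fy=2.75,interpolation=cv2.INTER_CUBIC);cv2.imwrite('pics/sz.png',S);print(S.shape)
E
cat > h.py <<'E'
import numpy as np
def ray(c,u,v):
    T=np.array(c['cam_to_world']); r=T[:3,:3]@np.array([(u-c['cx'])/c['fx'],(v-c['cy'])/c['fy'],1]); return T[:3,3],r/np.linalg.norm(r)
def wray(c,pos,rot,u,v):
    x,y=u-c['cx'],v-c['cy']; r=np.hypot(x,y); th=r/c['fx']
    dd=np.array([np.sin(th)*x/r,np.sin(th)*y/r,np.cos(th)]); H=np.array(c['hand_eye'])
    R=np.array(rot); return np.array(pos)+R@H[:3,3], R@H[:3,:3]@dd
def tri(rs):
    A=0;b=0
    for o,r in rs:
        P=np.eye(3)-np.outer(r,r);A=A+P;b=b+P@o
    p=np.linalg.solve(A,b); return p,[float(np.linalg.norm((np.eye(3)-np.outer(r,r))@(p-o))) for o,r in rs]
def atz(o_r,z):
    o,r=o_r; return o+r*(z-o[2])/r[2]
E
```

```text
(591, 495, 3)
```

View pics/tz.png

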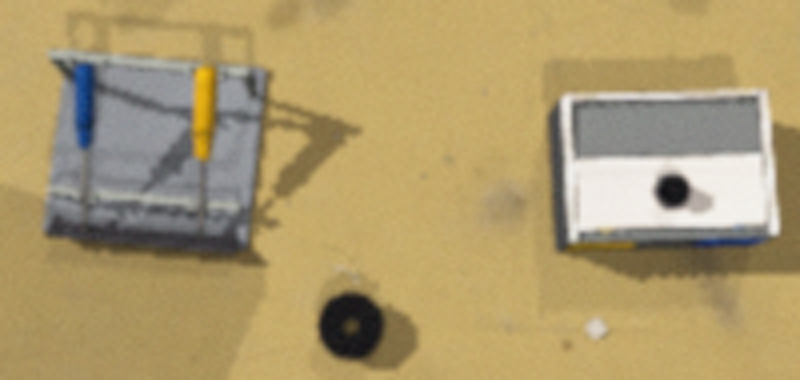

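View pics/sz.png

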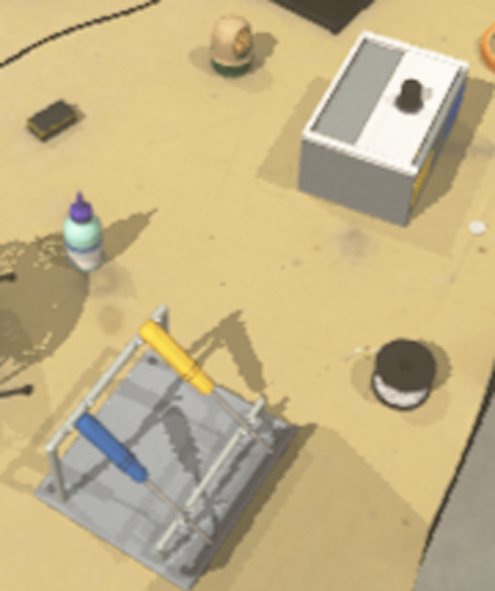

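The enlarged views give clear handle ends, handle-to-blade junctions, the knob and the four top corners of the holder. I'll triangulate them.

```bash
python3 - <<'E'
import numpy as np, pickle
from h import *
d=pickle.load(open('c0.pkl','rb'))
T=lambda u,v: ray(d['top'],(u+.5)/4-.5+225,(v+.5)/4-.5+170)
S=lambda u,v: ray(d['scene'],(u+.5)/2.75-.5+245,(v+.5)/2.75-.5+115)
for n,a,b in [('bEnd',(84,66),(85,422)),('bJ',(86,147),(140,472)),('bTip',(87,203),(210,540)),('yEnd',(206,67),(150,330)),('yJ',(203,159),(207,386)),('yTip',(203,230),(270,450)),('knob',(672,188),(412,85)),
 ('RL',(563,94),(305,131)),('RR',(766,92),(367,36)),('FR',(776,236),(467,65)),('FL',(566,245),(408,168)),('spool',(350,325),(405,360)),]:
    p,e=tri([T(*a),S(*b)]); print(n,p.round(1),np.round(e,1))
print(atz(S(82,205),94),'bottle')
E
```

```text
bEnd [567.1 214.1 100.1] [1.9 1.9]
bJ [515.  216.7  68.7] [2.7 2.7]
bTip [466.1 220.9  17.6] [9.6 9.6]
yEnd [565.3 121.7 103.2] [3.2 3.2]
yJ [506.2 126.7  68.2] [2.1 2.1]
yTip [452.2 129.4  17.3] [2.9 2.9]
knob [ 479.2 -224.8  111.1] [0.1 0.1]
RL [ 553.3 -149.2   83.7] [1.4 1.4]
RR [ 558.  -308.4   73.4] [2.1 2.1]
FR [ 449.  -309.3   79. ] [1.2 1.2]
FL [ 443.9 -148.2   87.3] [5.3 5.3]
spool [380.9  12.3  40. ] [0.6 0.6]
[682.13433396  30.80107112  94.        ] bottle
```

Heights and slopes agree with the text: knob z about 111, axis about 31-35°, holder 159 mm wide. Next I'll move over the rest for wrist views.

```bash
R='0.017 -0.0285 0.003 0 0 0.015'
python3 -m handwheel '0.017 -0.028 0.003 0 0 0.015;0.017 -0.028 0.003 0 0 0.015;0.017 -0.028 0.003 0 0 0.015;0.017 -0.028 0.003 0 0 0.015;0.017 -0.028 0.003 0 0 0.015'
python3 -m handwheel '0.017 -0.028 0.003 0 0 0.015;0.017 -0.028 0.003 0 0 0.015;0.017 -0.028 0.003 0 0 0.015;0.017 -0.028 0.003 0 0 0.015;0.017 -0.028 0.003 0 0 0.015'
python3 -m handwheel '0.017 -0.028 0.003 0 0 0.015;0.017 -0.028 0.003 0 0 0.015;0.017 -0.028 0.003 0 0 0.015;0.017 -0.028 0.003 0 0 0.015;0.017 -0.028 0.003 0 0 0.015'
python3 -m handwheel '0 0 0 0 0 0;0 0 0 0 0 0;0 0 0 0 0 0;0 0 0 0 0 0;0 0 0 0 0 0'
cat > w.py <<'E'
import sys,cv2,pickle,numpy as np
from rig import monitor,capture
n=sys.argv[1]; s=monitor.state(); c=capture('wrist'); pickle.dump((s,c),open(n+'.pkl','wb')); cv2.imwrite(f'pics/{n}.png',c['color'])
print(s['clock'],s['tcp_pos'].round(1) if hasattr(s['tcp_pos'],'round') else s['tcp_pos'],np.round(s['ee_rot'],3).tolist(),np.round(s['joint_positions'],3),np.round(s['contact_force'],1)); print({k:np.round(v,3).tolist() for k,v in c.items() if k!='color'})
E
python3 w.py w1
```

```text
clock: 0.6
tcp_pos: [265.7, 457.0, 267.9]
ee_rot: [[-0.977, 0.215, -0.0], [0.215, 0.977, -0.001], [0.0, -0.001, -1.0]]
contact_force: [1.0, -0.0, -0.3]
finger_gap: 1.0
grasp_force: 0.0
clock: 1.1
tcp_pos: [350.7, 317.1, 283.1]
ee_rot: [[-0.99, 0.142, -0.0], [0.142, 0.99, -0.0], [0.0, -0.0, -1.0]]
contact_force: [1.0, 0.3, 0.6]
finger_gap: 1.005
grasp_force: 0.0
clock: 1.6
tcp_pos: [435.7, 177.1, 298.1]
ee_rot: [[-0.998, 0.067, -0.0], [0.067, 0.998, -0.0], [0.0, -0.0, -1.0]]
contact_force: [0.4, 0.1, 0.1]
finger_gap: 1.002
grasp_force: 0.0
clock: 2.1
tcp_pos: [434.9, 179.2, 298.2]
ee_rot: [[-0.998, 0.066, -0.0], [0.066, 0.998, 0.0], [0.0, 0.0, -1.0]]
contact_force: [-1.2, -0.4, 0.1]
finger_gap: 0.998
grasp_force: 0.0
2.1 [434.9 179.2 298.2] [[-0.998, 0.066, -0.0], [0.066, 0.998, 0.0], [0.0, 0.0, -1.0]] [ 0.223 -0.186  1.854  0.     1.473 -1.282] [-1.2 -0.4  0.1]
{'fx': 309.707, 'fy': 309.707, 'cx': 315.92, 'cy': 202.488, 'hand_eye': [[0.001, -0.958, -0.287, 72.591], [1.0, 0.0, 0.0, -0.689], [-0.0, -0.287, 0.958, -121.255], [0.0, 0.0, 0.0, 1.0]]}
```

View pics/w1.png

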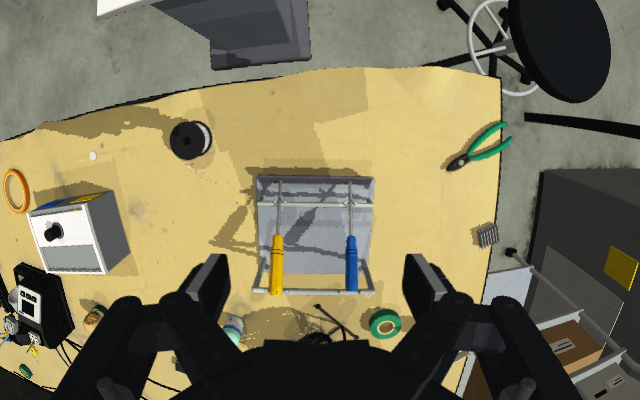

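The wrist view shows the yellow handle from (276,291) to (277,236), blue from (352,291) to (351,236), and the tips near (279,182) and (349,183). I'll combine the three views.

```bash
python3 - <<'E'
import numpy as np, pickle
from h import *
d=pickle.load(open('c0.pkl','rb')); s,c=pickle.load(open('w1.pkl','rb'))
T=lambda u,v: ray(d['top'],(u+.5)/4-.5+225,(v+.5)/4-.5+170)
S=lambda u,v: ray(d['scene'],(u+.5)/2.75-.5+245,(v+.5)/2.75-.5+115)
W=lambda u,v: wray(c,s['tcp_pos'],s['ee_rot'],u,v)
P={}
for n,a,b,w in [('bEnd',(84,66),(85,422),(352,291)),('bJ',(86,147),(140,472),(351,236)),('yEnd',(206,67),(150,330),(276,291)),('yJ',(203,159),(207,386),(277,236)),('knob',(672,188),(412,85),(53,232))]:
    p,e=tri([T(*a),S(*b),W(*w)]); P[n]=p; print(n,p.round(1),np.round(e,1), 'S+W',tri([S(*b),W(*w)])[0].round(1))
for k in 'by':
    v=P[k+'End']-P[k+'J']; L=np.linalg.norm(v); print(k,'len',L,'slope',np.degrees(np.arcsin(v[2]/L)),'yaw',np.degrees(np.arctan2(v[1],v[0])),'grip',(P[k+'J']+v/L*25).round(1))
E
```

```text
bEnd [567.3 214.  104.3] [0.7 3.6 2.9] S+W [566.2 214.3 105.7]
bJ [514.7 216.7  67.8] [2.2 3.1 1. ] S+W [516.5 216.7  66.1]
yEnd [565.3 121.7 103.3] [3.2 3.2 0.1] S+W [561.2 123.3 108. ]
yJ [506.4 126.5  68.9] [2.4 1.9 1. ] S+W [509.3 125.   64.4]
knob [ 480.4 -228.1  100.2] [1.  5.5 4.8] S+W [ 498.9 -296.5   40.6]
b len 64.06695433207904 slope 34.726187751578664 yaw -2.995745244290182 grip [535.2 215.6  82. ]
y len 68.38305573429287 slope 30.1918122516441 yaw -4.609453973465067 grip [527.9 124.7  81.5]
```

```bash
python3 -m handwheel '0 -0.04 -0.01 0 0 0;0 -0.04 -0.01 0 0 0;0 -0.04 -0.01 0 0 0;0 -0.04 -0.01 0 0 0;0 -0.04 -0.01 0 0 0' 0 40 | head -2
python3 -m handwheel '0 -0.04 0 0 0 0;0 -0.04 0 0 0 0;0 -0.04 0 0 0 0;0 -0.04 0 0 0 0;0 -0.04 0 0 0 0'| head -2
python3 -m handwheel '0 -0.004 0 0 0 0;0 0 0 0 0 0;0 0 0 0 0 0;0 0 0 0 0 0;0 0 0 0 0 0' | head -2
python3 w.py w2
```

```text
clock: 2.65
tcp_pos: [435.2, -22.6, 248.1]
clock: 3.15
tcp_pos: [435.4, -222.9, 248.4]
clock: 3.65
tcp_pos: [435.6, -224.4, 248.4]
3.65 [ 435.6 -224.4  248.4] [[-0.998, 0.066, 0.0], [0.066, 0.998, 0.0], [-0.0, 0.0, -1.0]] [-0.637 -0.104  1.875  0.     1.371 -2.142] [0.4 0.3 0.7]
{'fx': 309.707, 'fy': 309.707, 'cx': 315.92, 'cy': 202.488, 'hand_eye': [[0.001, -0.958, -0.287, 72.591], [1.0, 0.0, 0.0, -0.689], [-0.0, -0.287, 0.958, -121.255], [0.0, 0.0, 0.0, 1.0]]}
```

View pics/w2.png

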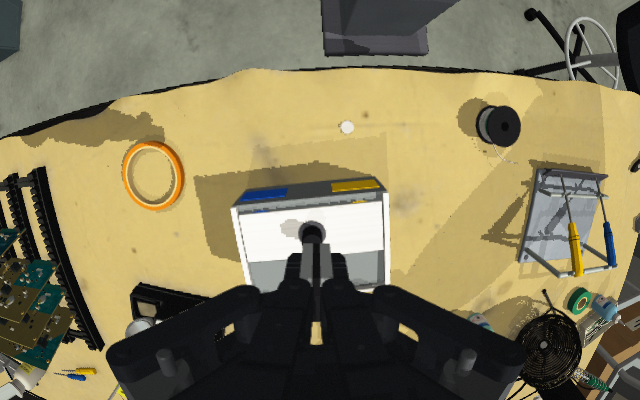

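The knob is at (312,229) and the block's front top edge runs from (235,209) to (386,192).

```bash
python3 - <<'E'
import numpy as np, pickle
from h import *
d=pickle.load(open('c0.pkl','rb')); s,c=pickle.load(open('w2.pkl','rb'))
T=lambda u,v: ray(d['top'],(u+.5)/4-.5+225,(v+.5)/4-.5+170)
S=lambda u,v: ray(d['scene'],(u+.5)/2.75-.5+245,(v+.5)/2.75-.5+115)
W=lambda u,v: wray(c,s['tcp_pos'],s['ee_rot'],u,v)
for n,a,b,w in [('knob',(672,188),(412,85),(312,229)),('FR',(776,236),(467,65),(235,209)),('FL',(566,245),(408,168),(386,192))]:
    p,e=tri([T(*a),S(*b),W(*w)]); print(n,p.round(1),np.round(e,1)); print(tri([T(*a),W(*w)])[0].round(1),atz(W(*w),80).round(1),atz(W(*w),105).round(1))
E
```

```text
knob [ 477.2 -229.9  101.3] [4.4 5.2 7.7]
[ 484.9 -233.6   63.4] [ 477.4 -231.7   80. ] [ 467.6 -230.7  105. ]
FR [ 449.5 -307.8   81.1] [2.2 0.7 1.7]
[ 445.6 -302.9   98.9] [ 451.4 -307.6   80. ] [ 443.8 -300.1  105. ]
FL [ 444.9 -153.4   78.7] [6.2 6.1 2.8]
[ 443.5 -152.9   69.7] [ 443.7 -156.5   80. ] [ 436.7 -162.   105. ]
```

```bash
python3 -m handwheel '-0.003 -0.003 -0.03 0 0 0;-0.003 0 -0.03 0 0 0;0 0 -0.03 0 0 0;0 0 -0.03 0 0 0;0 0 -0.018 0 0 0'
python3 -m handwheel '0.01 0 0 0 0 0;0.01 0 0 0 0 0;0.01 0 0 0 0 0;0.01 0 0 0 0 0;0 0 0 0 0 0'
python3 -m handwheel '0.01 0 0 0 0 0;0.01 0 0 0 0 0;0.005 0 0 0 0 0;0.005 0 0 0 0 0;0 0 0 0 0 0'
```

```text
clock: 4.2
tcp_pos: [428.4, -227.2, 108.0]
ee_rot: [[-0.998, 0.067, -0.002], [0.067, 0.998, 0.002], [0.002, 0.002, -1.0]]
contact_force: [-0.6, -0.5, 0.8]
finger_gap: -0.006
grasp_force: 0.0
clock: 4.7
tcp_pos: [471.6, -229.0, 111.6]
ee_rot: [[-0.998, 0.067, 0.002], [0.067, 0.998, -0.001], [-0.003, -0.001, -1.0]]
contact_force: [0.1, -0.2, -0.2]
finger_gap: -0.004
grasp_force: 0.0
clock: 5.2
tcp_pos: [500.1, -228.7, 110.3]
ee_rot: [[-0.998, 0.067, 0.001], [0.067, 0.998, -0.0], [-0.001, -0.0, -1.0]]
contact_force: [-0.2, -0.4, -0.0]
finger_gap: -0.0
grasp_force: 0.0
```

```bash
python3 -m handwheel '0.004 0 0 0 0 0;0.004 0 0 0 0 0;0.003 0 0 0 0 0;0 0 0 0 0 0;0 0 0 0 0 0'|sed -n '2p;4p'
python3 -m handwheel '0.002 0 0 0 0 0;0.002 0 0 0 0 0;0 0 0 0 0 0;0 0 0 0 0 0;0 0 0 0 0 0'|sed -n '2p;4p'
python3 -m handwheel '0.002 0 0 0 0 0;0 0 0 0 0 0;0 0 0 0 0 0;0 0 0 0 0 0;0 0 0 0 0 0'|sed -n '2p;4p'
python3 - <<'E'
from rig import capture
import cv2,pickle
a=capture('scene');b=capture('top');pickle.dump({'scene':a,'top':b},open('c1.pkl','wb'))
t=cv2.resize(b['color'][180:245,350:430],None,fx=5,fy=5,interpolation=cv2.INTER_CUBIC)
s=cv2.resize(a['color'][110:205,340:430],None,fx=4,fy=4,interpolation=cv2.INTER_CUBIC)
import numpy as np
o=np.zeros((400,770,3),np.uint8);o[:325,:400]=t;o[:380,405:765]=s;cv2.imwrite('pics/cov.png',o)
E
```

```text
tcp_pos: [506.9, -228.5, 110.0]
contact_force: [-17.4, 1.4, 11.6]
tcp_pos: [507.3, -228.5, 110.0]
contact_force: [-33.6, 2.0, 22.4]
tcp_pos: [507.4, -228.5, 109.9]
contact_force: [-40.9, 2.0, 29.1]
```

View pics/cov.png

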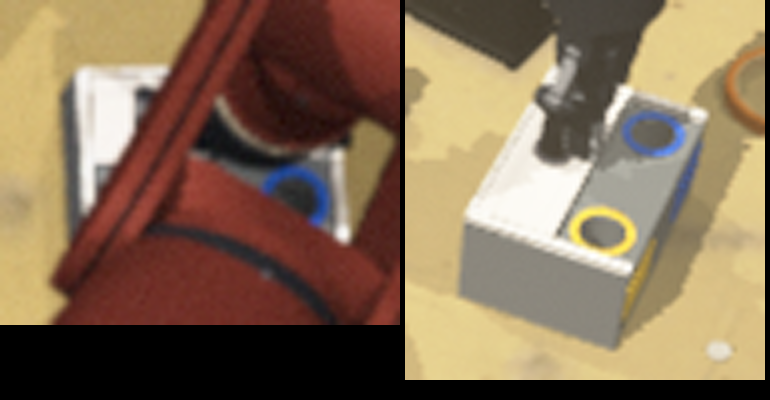

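The cover is against its stop: the tool halted at x 507, which fits the knob having travelled 53 mm, and both wells are open. Ring centres are at crop (653,134) and (602,231). I'll locate the wells, back off and go to yellow.

```bash
python3 - <<'E'
import pickle
from h import *
d=pickle.load(open('c1.pkl','rb'))
S=lambda u,v: ray(d['scene'],(u-405+.5)/4-.5+340,(v+.5)/4-.5+110)
T=lambda u,v: ray(d['top'],(u+.5)/5-.5+350,(v+.5)/5-.5+180)
p,e=tri([S(653,134),T(296,195)]);print('blue',p.round(1),e,atz(S(653,134),74).round(1),atz(T(296,195),74).round(1));print('yellow',atz(S(602,231),74).round(1))
E
python3 -m handwheel '-0.015 0 0 0 0 0;-0.01 0 0.01 0 0 0;0 0 0.04 0 0 0;0 0 0.04 0 0 0;0 0 0.04 0 0 0' 1|sed -n '2p;4p'
python3 -m handwheel '0.005 0.035 0 0 0 0;0.005 0.035 0 0 0 0;0.005 0.035 0 0 0 0;0.005 0.035 0 0 0 0;0.005 0.035 0 0 0 0'|sed -n '2p;4p'
python3 -m handwheel '0.005 0.035 0 0 0 0;0.005 0.035 0 0 0 0;0.005 0.035 0 0 0 0;0.005 0.035 0 0 0 0;0.005 0.035 0 0 0 0'|sed -n '2p;4p'
python3 -m handwheel '0 0.003 0 0 0 0;0 0 -0.03 0 0 0;0 0 -0.03 0 0 0;0 0 0 0 0 0;0 0 0 0 0 0'
python3 w.py w3 |head -1
```

```text
blue [ 477.5 -282.7   72. ] [1.465102679671226, 1.4651026796713786] [ 475.6 -280.7   74. ] [ 478.7 -282.    74. ]
yellow [ 472.3 -181.6   74. ]
tcp_pos: [491.4, -228.7, 241.8]
contact_force: [1.3, 0.2, -0.3]
tcp_pos: [516.9, -52.3, 240.7]
contact_force: [0.3, 0.6, 0.4]
tcp_pos: [541.9, 123.0, 240.6]
contact_force: [-0.5, -0.0, 0.1]
clock: 8.8
tcp_pos: [541.3, 123.9, 180.4]
ee_rot: [[-0.998, 0.068, -0.001], [0.068, 0.998, -0.0], [0.001, -0.0, -1.0]]
contact_force: [0.1, -0.3, 0.6]
finger_gap: 1.001
grasp_force: 0.0
8.8 [541.3 123.9 180.4] [[-0.998, 0.068, -0.001], [0.068, 0.998, -0.0], [0.001, -0.0, -1.0]] [ 0.083  0.119  1.782 -0.     1.241 -1.419] [ 0.1 -0.3  0.6]
```

View pics/w3.png

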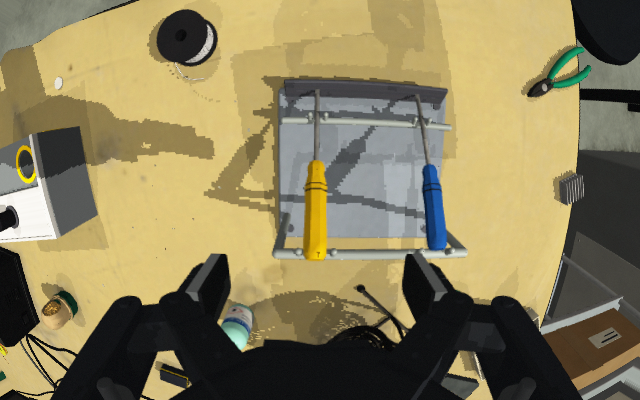

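In this view the yellow junction is at (315,163) and its end at (315,257). The blue junction is at (428,167) and its end at (438,247).

```bash
python3 - <<'E'
import pickle
from h import *
A=pickle.load(open('w1.pkl','rb'));B=pickle.load(open('w3.pkl','rb'))
W=lambda q,p: wray(q[1],q[0]['tcp_pos'],q[0]['ee_rot'],*p)
P={}
for n,a,b in [('yJ',(277,236),(315,163)),('yE',(276,291),(315,257)),('bJ',(351,236),(428,167)),('bE',(352,291),(438,247))]:
    P[n],e=tri([W(A,a),W(B,b)]);print(n,P[n].round(1),round(e[0],1))
for k in 'yb':
    v=P[k+'E']-P[k+'J'];L=np.linalg.norm(v);print(k,L,np.degrees(np.arcsin(v[2]/L)),np.degrees(np.arctan2(v[1],v[0])),(P[k+'J']+30*v/L).round(1))
E
```

```text
yJ [507.6 125.2  67.5] 0.4
yE [574.  119.8  91.1] 0.9
bJ [516.7 217.6  60.6] 0.0
bE [569.5 212.8 104.2] 1.1
y 70.69526311884421 19.48657439958567 -4.684606006098967 [535.8 122.9  77.5]
b 68.61791469563012 39.45376427855612 -5.156748918651754 [539.8 215.5  79.7]
```

```bash
python3 -m handwheel '-0.009 0 -0.02 0 0 0;0 0 -0.025 0 0 0;0 0 -0.025 0 0 0;0 0 -0.02 0 0 0;0 0 -0.008 0 0 0' 0.8 |sed -n '2p;4p'
python3 -m handwheel '0 0 0 0 0 0;0 0 0 0 0 0;0 0 0 0 0 0;0 0 0 0 0 0;0 0 0 0 0 0' 0 60
python3 -m handwheel '0 0 0 0 0 0;0 0 0 0 0 0;0 0 0 0 0 0;0 0 0 0 0 0;0 0 0 0 0 0'
```

```text
tcp_pos: [532.7, 124.1, 82.3]
contact_force: [-0.5, -0.1, 0.3]
clock: 9.85
tcp_pos: [533.5, 124.5, 83.8]
ee_rot: [[-0.998, 0.068, 0.003], [0.068, 0.998, 0.0], [-0.003, 0.0, -1.0]]
contact_force: [-0.6, -0.1, 5.8]
finger_gap: 0.182
grasp_force: 58.6
clock: 10.35
tcp_pos: [533.6, 124.4, 83.8]
ee_rot: [[-0.998, 0.068, 0.003], [0.068, 0.998, 0.0], [-0.003, 0.0, -1.0]]
contact_force: [-1.2, -1.6, 6.3]
finger_gap: 0.18
grasp_force: 58.6
```

Gripped at about 15 mm wide. I'll lift it and tilt it upright while moving over.

```bash
python3 -m handwheel '0 0 0.02 0 0 0;0 0 0.03 0 0 0;0 0 0.04 0 0 0;0 0 0.04 0 0 0;0 0 0.04 0 0 0' |sed -n '2p;4p;5p'
python3 -m handwheel '-0.01 -0.03 0 0 0 0;-0.01 -0.03 0 0 0 0;-0.01 -0.03 0 0 0 0;-0.01 -0.03 0 0 0 0;-0.01 -0.03 0 0 0 0' |sed -n '2p;4p;5p'
python3 -m handwheel '0 -0.02 0 -0.009 -0.137 0;0 -0.02 0 -0.009 -0.137 0;0 -0.02 0 -0.009 -0.137 0;0 -0.02 0 -0.009 -0.137 0;0 -0.02 0 -0.009 -0.137 0' |sed -n '2,5p'
python3 -m handwheel '0 -0.02 0 -0.009 -0.137 0;0 -0.02 0 -0.009 -0.137 0;0 0 0 0 0 0;0 0 0 0 0 0;0 0 0 0 0 0' 
python3 w.py w4|head -1
python3 - <<'E'
from rig import capture
import cv2,pickle
a=capture('scene');b=capture('top');pickle.dump({'scene':a,'top':b},open('c2.pkl','wb'))
cv2.imwrite('pics/s2.png',a['color'])
E
```

```text
tcp_pos: [531.9, 124.4, 253.7]
contact_force: [-0.1, -0.5, -0.8]
finger_gap: 0.179
tcp_pos: [481.7, -26.5, 252.3]
contact_force: [0.9, 0.5, -0.0]
finger_gap: 0.178
tcp_pos: [482.4, -126.3, 253.2]
ee_rot: [[-0.767, 0.067, 0.638], [0.051, 0.998, -0.044], [-0.639, -0.001, -0.769]]
contact_force: [-0.8, 1.4, -0.4]
finger_gap: 0.181
clock: 12.35
tcp_pos: [485.2, -141.5, 266.7]
ee_rot: [[-0.61, 0.088, 0.788], [0.052, 0.996, -0.071], [-0.791, -0.002, -0.612]]
contact_force: [0.5, 0.4, -1.1]
finger_gap: 0.18
grasp_force: 58.7
12.35 [ 485.2 -141.5  266.7] [[-0.61, 0.088, 0.788], [0.052, 0.996, -0.071], [-0.791, -0.002, -0.612]] [-0.761 -0.713  2.493  0.809  0.748 -2.681] [ 0.5  0.4 -1.1]
```

View pics/w4.png

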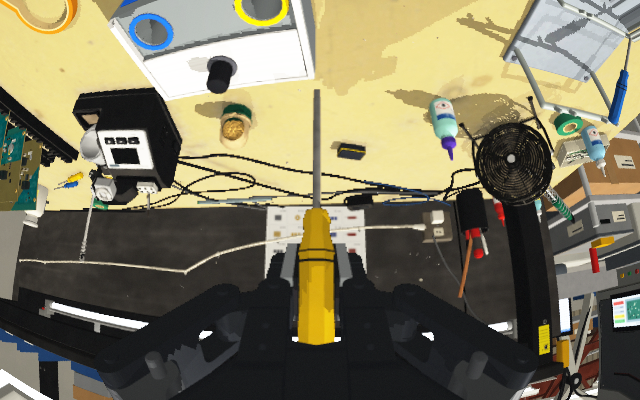

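The driver is upright in the jaws: the blade runs straight from (315,208) to (317,90). But joint 6 is at its limit and joint 3 is close to its own. I'll fit a small kinematic model from the logged poses to choose a better azimuth.

```bash
cat > kin.py <<'E'
import numpy as np,pickle
from scipy.spatial.transform import Rotation as Ro
from scipy.optimize import least_squares
E=lambda a,t: Ro.from_euler(a,t).as_matrix()
def fk(q,p,s4,s6):
    a,b,h,l1,lx,lz,L,c=p
    R1=E('z',q[0]);R2=R1@E('y',q[1]);R3=R2@E('y',q[2]);R5=R3@E('z',s4*q[3])@E('y',q[4])
    x=R1@[a,b,h]+R2@[0,0,l1]+R3@[lx,0,lz]+R5@[0,0,L]
    return x,R5@E('z',s6*q[5]+c)
def load():
    D=[(np.array([1.152,.22,1.526,0,1.395,-.126]),np.array([180.395,598.393,253.3]),np.array([[-.957,.289,-.001],[.289,.957,-.002],[0,-.002,-1]]))]
    for n in ('w1','w2','w3','w4'):
        s,_=pickle.load(open(n+'.pkl','rb'));D.append((np.array(s['joint_positions']),np.array(s['tcp_pos']),np.array(s['ee_rot'])))
    return D
def fit():
    D=load();best=None
    for s4 in(1,-1):
        for s6 in(1,-1):
          for c0 in (0,1.57,3.14,-1.57):
            def f(p):
                r=[]
                for q,x,R in D:
                    X,Q=fk(q,p,s4,s6);r+=list(X-x)+list((Q-R).ravel()*200)
                return r
            o=least_squares(f,[0,79,300,400,0,400,300,c0])
            if best is None or o.cost<best[0]: best=(o.cost,o.x,s4,s6)
    return best
lo=np.array([-2.98,-.91,.09,-1.24,.2,-2.68]);hi=np.array([2.98,2.08,2.57,4.39,2.65,2.68])
def ik(x,R,m,q0):
    f=lambda q:(lambda X,Q:np.r_[(X-x)/10,(Q-R).ravel()*10])(*fk(q,*m))
    o=least_squares(f,np.clip(q0,lo+.02,hi-.02),bounds=(lo,hi));return o.x,o.cost
E
python3 - <<'E'
from kin import *
c,p,s4,s6=fit();print(c,p.round(2),s4,s6);m=(p,s4,s6);pickle.dump(m,open('m.pkl','wb'))
D=load()
for tilt in (55,):
  for name,x in (('yel',(472,-182,110)),('yelhi',(472,-182,190)),('blu',(477,-282,110)),('bluhi',(477,-282,190))):
    for az in range(-120,61,20):
        a=np.radians(az);t=np.radians(tilt)
        z=np.array([np.sin(t)*np.cos(a),np.sin(t)*np.sin(a),-np.cos(t)]);y=np.array([-np.sin(a),np.cos(a),0])
        R=np.c_[np.cross(y,z),y,z]
        bs=min((ik(np.array(x,float),R,m,q0) for q0 in (D[1][0],D[4][0],D[2][0],D[4][0]+[0,0,-.5,-1.5,0,1])),key=lambda o:o[1])
        print(name,az,bs[1].round(2),bs[0].round(2))
E
```

```text
0.411930188364135 [4.7000e-01 7.8590e+01 3.1092e+02 4.1146e+02 5.2290e+01 5.4715e+02
 3.1191e+02 1.5700e+00] 1 1
yel -120 0.0 [-0.07  0.51  1.74 -0.83  1.5   0.79]
yel -100 0.0 [-0.02  0.36  1.95 -1.01  1.28  0.7 ]
yel -80 0.0 [-0.02  0.19  2.17 -1.22  1.02  0.63]
yel -60 1.51 [-0.15 -0.05  2.34 -1.24  0.7   0.3 ]
yel -40 1.55 [-0.41 -0.28  2.53 -1.24  0.2  -0.14]
yel -20 2.2 [-0.62 -0.36  2.57  0.95  0.2  -2.68]
yel 0 10.76 [-0.68 -0.34  2.49  0.73  0.4  -2.68]
yel 20 28.76 [-0.68 -0.26  2.37  0.54  0.61 -2.68]
yel 40 55.6 [-0.65 -0.15  2.23  0.37  0.78 -2.68]
yel 60 90.06 [-0.59 -0.03  2.09  0.23  0.94 -2.68]
yelhi -120 0.0 [-0.07  0.38  1.73 -0.83  1.59  0.69]
yelhi -100 0.0 [-0.02  0.21  1.94 -0.97  1.36  0.57]
yelhi -80 0.0 [-0.02  0.01  2.16 -1.13  1.1   0.43]
yelhi -60 0.01 [-0.12 -0.23  2.37 -1.24  0.76  0.22]
yelhi -40 0.0 [-0.35 -0.48  2.55 -1.11  0.32 -0.28]
yelhi -20 0.43 [-0.69 -0.58  2.57  0.79  0.38 -2.54]
yelhi 0 5.54 [-0.76 -0.55  2.5   0.74  0.61 -2.68]
yelhi 20 22.23 [-0.75 -0.42  2.35  0.58  0.8  -2.68]
yelhi 40 49.16 [-0.71 -0.28  2.18  0.44  0.98 -2.68]
yelhi 60
[... 382 characters left out ...]
 0.65  0.49 -2.68]
blu 20 38.96 [-0.82 -0.06  2.17  0.47  0.7  -2.68]
blu 40 68.86 [-0.79  0.05  2.03  0.33  0.88 -2.68]
blu 60 106.31 [-0.74  0.15  1.89  0.21  1.05 -2.68]
bluhi -120 0.0 [-0.23  0.39  1.71 -0.91  1.48  0.59]
bluhi -100 0.0 [-0.21  0.21  1.94 -1.06  1.23  0.48]
bluhi -80 0.0 [-0.25  0.01  2.16 -1.21  0.92  0.34]
bluhi -60 0.1 [-0.41 -0.21  2.35 -1.24  0.53  0.04]
bluhi -40 0.55 [-0.6  -0.36  2.44 -0.66  0.2  -0.86]
bluhi -20 1.64 [-0.84 -0.39  2.43  0.85  0.41 -2.68]
bluhi 0 11.91 [-0.88 -0.31  2.3   0.67  0.66 -2.68]
bluhi 20 32.49 [-0.87 -0.19  2.14  0.52  0.87 -2.68]
bluhi 40 62.68 [-0.84 -0.06  1.98  0.4   1.07 -2.68]
bluhi 60 100.99 [-0.81  0.1   1.8   0.32  1.28 -2.68]
```

The model fits well. For yellow, approaching towards -y (azimuth about -100°) is comfortable. I'll swing back to vertical, yaw, then tilt again. The IK path check for that also covers blue with a steeper grasp.

```bash
cat > chk.py <<'E'
from kin import *
m=pickle.load(open('m.pkl','rb'));D=load()
def Rm(az,tilt):
    a,t=np.radians([az,tilt]);z=np.array([np.sin(t)*np.cos(a),np.sin(t)*np.sin(a),-np.cos(t)]);y=np.array([-np.sin(a),np.cos(a),0]);return np.c_[np.cross(y,z),y,z]
def path(P,q):
    for x,az,t in P:
        q,c=ik(np.array(x,float),Rm(az,t),m,q);print(x,az,t,round(c,2),q.round(2))
E
python3 - <<'E'
from chk import *
print('yellow');path([((480,-60,260),-4,0),((480,-60,260),-50,0),((480,-60,260),-95,0),((472,-182,240),-95,0),((472,-182,240),-95,30),((472,-182,240),-95,55),((472,-182,110),-95,55)],D[2][0])
for az in (-110,-80):print(az);path([((472,-182,240),az,0),((472,-182,240),az,55),((472,-182,110),az,55)],D[2][0]+[0,0,0,0,0,1.5])
for tl in (30,40):
  for az in (0,-20,-40,-60,-150,-180):
    print('blue',tl,az);path([((477,-282,240),az,0),((477,-282,240),az,tl/2),((477,-282,240),az,tl),((477,-282,110),az,tl)],D[2][0]+[0,0,0,0,0,-np.radians(az)])
print('bgrasp');path([((539,215,180),-4,0),((539,215,180),-4,-20),((539,215,80),-4,-20)],D[3][0])
E
```

```text
yellow
(480, -60, 260) -4 0 0.0 [-0.29 -0.13  1.87  0.    1.4  -1.79]
(480, -60, 260) -50 0 0.0 [-0.29 -0.13  1.87 -0.    1.4  -0.99]
(480, -60, 260) -95 0 0.0 [-0.29 -0.13  1.87 -0.    1.4  -0.2 ]
(472, -182, 240) -95 0 0.0 [-0.52 -0.06  1.85 -0.    1.35 -0.44]
(472, -182, 240) -95 30 0.0 [-0.22 -0.07  1.94 -0.55  1.25  0.04]
(472, -182, 240) -95 55 0.0 [-0.01  0.08  1.98 -0.99  1.36  0.45]
(472, -182, 110) -95 55 0.0 [-0.01  0.32  2.   -1.06  1.22  0.68]
-110
(472, -182, 240) -110 0 0.0 [-0.52 -0.06  1.85  0.    1.35 -0.18]
(472, -182, 240) -110 55 0.0 [-0.04  0.22  1.81 -0.89  1.54  0.55]
(472, -182, 110) -110 55 0.0 [-0.04  0.44  1.84 -0.92  1.39  0.74]
-80
(472, -182, 240) -80 0 0.0 [-0.52 -0.06  1.85 -0.    1.35 -0.7 ]
(472, -182, 240) -80 55 0.0 [-0.02 -0.08  2.14 -1.08  1.15  0.32]
(472, -182, 110) -80 55 0.0 [-0.02  0.19  2.17 -1.22  1.02  0.63]
blue 30 0
(477, -282, 240) 0 0 0.0 [-0.68  0.06  1.73 -0.    1.35 -2.25]
(477, -282, 240) 0 15.0 0.0 [-0.78 -0.1   1.91  0.2   1.15 -2.42]
(477, -282, 240) 0 30 0.0 [-0.91 -0.22  2.08  0.48  1.   -2.68]
(477, -282, 110) 0 30 0.78 [-0
[... 2593 characters left out ...]
.    1.35  0.37]
(477, -282, 240) -150 20.0 0.0 [-0.51  0.22  1.59 -0.3   1.52  0.58]
(477, -282, 240) -150 40 0.0 [-0.39  0.41  1.46 -0.54  1.72  0.7 ]
(477, -282, 110) -150 40 0.0 [-0.39  0.56  1.52 -0.53  1.54  0.81]
blue 40 -180
(477, -282, 240) -180 0 0.0 [-0.68  0.06  1.73 -0.    1.35  0.89]
(477, -282, 240) -180 20.0 0.0 [-0.57  0.3   1.49 -0.19  1.65  1.01]
(477, -282, 240) -180 40 0.0 [-0.5   0.54  1.28 -0.34  1.94  1.05]
(477, -282, 110) -180 40 0.0 [-0.5   0.68  1.34 -0.32  1.75  1.11]
bgrasp
(539, 215, 180) -4 0 0.0 [ 0.24  0.18  1.72 -0.    1.25 -1.26]
(539, 215, 180) -4 -20 0.0 [ 0.19  0.42  1.46  0.09  1.6  -1.32]
(539, 215, 80) -4 -20 0.0 [ 0.19  0.53  1.51  0.09  1.44 -1.33]
```

```bash
python3 -m handwheel '0 0.012 0 0.012 0.13 0;0 0.012 0 0.012 0.13 0;0 0.012 0 0.012 0.13 0;0 0.012 0 0.012 0.13 0;0 0.012 0 0.012 0.13 0' |sed -n '2,5p'
python3 -m handwheel '0 0.01 0 0.012 0.13 0;0 0.01 0 0.012 0.13 0;0 0 0 0 0 -0.14;0 0 0 0 0 -0.14;0 0 0 0 0 -0.14' |sed -n '2,5p'
python3 -m handwheel '0 0 0 0 0 -0.14;0 0 0 0 0 -0.14;0 0 0 0 0 -0.14;0 0 0 0 0 -0.14;0 0 0 0 0 -0.14' |sed -n '2,5p'
python3 -m handwheel '0 0 0 0 0 -0.14;0 0 0 0 0 -0.14;0 0 0 0 0 -0.14;0 0 0 0 0 0;0 0 0 0 0 0'
```

```text
tcp_pos: [485.7, -81.7, 266.7]
ee_rot: [[-0.96, 0.089, 0.265], [0.087, 0.996, -0.023], [-0.266, 0.001, -0.964]]
contact_force: [-0.2, 0.2, -1.4]
finger_gap: 0.177
tcp_pos: [485.6, -61.8, 264.9]
ee_rot: [[-0.87, 0.493, 0.011], [0.493, 0.87, -0.003], [-0.011, 0.003, -1.0]]
contact_force: [-1.1, 0.0, -1.3]
finger_gap: 0.181
tcp_pos: [485.4, -62.0, 265.4]
ee_rot: [[-0.347, 0.938, 0.007], [0.938, 0.347, -0.011], [-0.013, 0.003, -1.0]]
contact_force: [1.4, 0.1, -1.1]
finger_gap: 0.177
clock: 14.5
tcp_pos: [485.2, -62.1, 265.4]
ee_rot: [[0.056, 0.998, 0.003], [0.998, -0.056, -0.013], [-0.013, 0.003, -1.0]]
contact_force: [0.0, 0.2, -0.6]
finger_gap: 0.185
grasp_force: 58.7
```

```bash
python3 -m handwheel '-0.003 -0.024 0 -0.137 0.008 0;-0.003 -0.024 0 -0.137 0.008 0;-0.003 -0.024 0 -0.137 0.008 0;-0.002 -0.024 0 -0.137 0.008 0;-0.002 -0.024 0 -0.137 0.008 0' |sed -n '2,5p'
python3 -m handwheel '0 0 0 -0.137 0.008 0;0 0 0 -0.137 0.008 0;0 0 0 0 0 0;0 0 0 0 0 0;0 0 0 0 0 0' 
python3 - <<'E'
from rig import capture,monitor
import cv2,pickle,numpy as np
print(np.round(monitor.state()['joint_positions'],2))
a=capture('scene');b=capture('top');pickle.dump({'scene':a,'top':b},open('c3.pkl','wb'))
s=cv2.resize(a['color'][40:220,300:460],None,fx=3,fy=3,interpolation=cv2.INTER_CUBIC)
t=cv2.resize(b['color'][140:260,340:440],None,fx=3,fy=3,interpolation=cv2.INTER_CUBIC)
o=np.zeros((540,790,3),np.uint8);o[:,:480]=s;o[:360,485:785]=t;cv2.imwrite('pics/c3.png',o)
E
```

```text
tcp_pos: [472.7, -182.7, 266.7]
ee_rot: [[0.044, 0.999, -0.031], [0.761, -0.054, -0.647], [-0.648, 0.005, -0.762]]
contact_force: [-0.6, -0.5, -0.5]
finger_gap: 0.179
clock: 15.5
tcp_pos: [472.5, -182.5, 266.6]
ee_rot: [[0.036, 0.998, -0.044], [0.563, -0.056, -0.824], [-0.826, 0.005, -0.564]]
contact_force: [-0.2, -0.1, -1.0]
finger_gap: 0.179
grasp_force: 58.8
[-0.01  0.03  1.98 -1.    1.36  0.4 ]
```

View pics/c3.png

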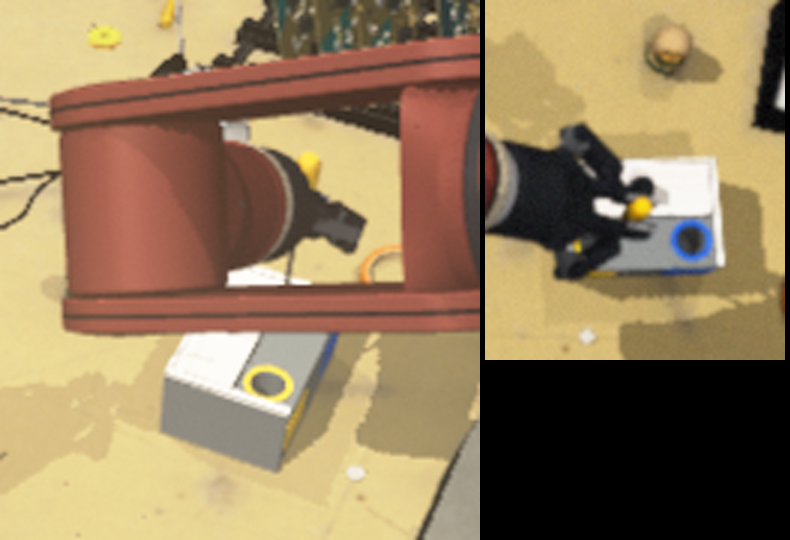

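The scene view shows the handle at crop (310,170) above the gripper with the blade hanging down to about (290,280). The top view shows the handle end-on at (640,208), so it is nearly vertical. That was my tenth picture, so from here I'll use numbers only. I'll get the in-hand angle from the w4 pixels.

```bash
python3 - <<'E'
import pickle,cv2
from h import *
from scipy.optimize import least_squares
s,c=pickle.load(open('w4.pkl','rb'))
I=np.eye(3);R=lambda u,v:wray(c,np.zeros(3),I,u,v)
im=c['color'];hsv=cv2.cvtColor(im,cv2.COLOR_BGR2HSV)
def dist(p,r): o,d=r;return np.linalg.norm(np.cross(p-o,d))
rj,rt=R(315,209),R(317,90)
def f(q):
    al,t=q; ax=np.array([np.sin(al),0,np.cos(al)]);g=np.array([0,0,3.])
    n=np.array([-np.cos(al),0,np.sin(al)])
    out=[]
    for r,p in((rj,g+ax*t),(rt,g+ax*(t+74.5))):
        o,d=r;k=np.cross(d,p-o);out.append(k[1])
    return out
for a0 in(0.5,1,1.5):
    o=least_squares(f,[a0,30]);print(np.degrees(o.x[0]),o.x[1],o.cost)
T=monitor=None
from rig import monitor
st=monitor.state();al,t=o.x;ax=np.array(st['ee_rot'])@[np.sin(al),0,np.cos(al)];print('axis to tip',ax.round(3),'tip',(np.array(st['tcp_pos'])+np.array(st['ee_rot'])@[0,0,3]+ax*(t+74.5)).round(1))
E
```

```text
53.203163621826356 32.69688629140481 3.549874073494553e-28
53.203163621826384 32.6968862914048 6.310887241768095e-30
53.203163621826384 32.6968862914048 6.310887241768095e-30
axis to tip [ 0.004 -0.044 -0.999] tip [ 472.7 -190.   158.2]
```

The tip is computed at (472.7, -190, 158), leaning 2.5°. I'll trim that and lower it.

```bash
python3 -m handwheel '0 0.003 0 0.042 0 0;0 0 -0.02 0 0 0;0 0 -0.02 0 0 0;0 0 -0.02 0 0 0;0 0 0 0 0 0' |sed -n '2,4p'
python3 -m handwheel '0 0 -0.02 0 0 0;0 0 -0.02 0 0 0;0 0 -0.02 0 0 0;0 0 0 0 0 0;0 0 0 0 0 0' |sed -n '2,4p'
python3 -m handwheel '0 0 -0.012 0 0 0;0 0 -0.006 0 0 0;0 0 -0.004 0 0 0;0 0 -0.003 0 0 0;0 0 0 0 0 0'|sed -n '2,6p'
```

```text
tcp_pos: [470.5, -179.7, 203.8]
ee_rot: [[0.034, 0.998, -0.048], [0.597, -0.058, -0.8], [-0.802, -0.001, -0.598]]
contact_force: [0.2, 0.3, -0.2]
tcp_pos: [472.4, -179.7, 147.0]
ee_rot: [[0.037, 0.998, -0.044], [0.595, -0.057, -0.802], [-0.803, 0.003, -0.596]]
contact_force: [1.2, -0.2, -0.3]
tcp_pos: [471.6, -179.3, 120.1]
ee_rot: [[0.035, 0.998, -0.045], [0.596, -0.057, -0.801], [-0.803, 0.001, -0.597]]
contact_force: [-0.1, 0.0, -0.6]
finger_gap: 0.179
grasp_force: 58.8
```

```bash
python3 -m handwheel '0 0 -0.002 0 0 0;0 0 -0.002 0 0 0;0 0 -0.001 0 0 0;0 0 0 0 0 0;0 0 0 0 0 0' |sed -n '2p;4p'
python3 -m handwheel '0 0 -0.001 0 0 0;0 0 -0.001 0 0 0;0 0 -0.001 0 0 0;0 0 0 0 0 0;0 0 0 0 0 0' |sed -n '2p;4p'
```

```text
tcp_pos: [471.8, -179.3, 115.6]
contact_force: [-0.0, 0.0, -0.6]
tcp_pos: [472.1, -179.5, 113.3]
contact_force: [-1.7, -0.8, 5.1]
```

Contact with the floor at 5 N. I'll release and retract along the tool axis.

```bash
python3 -m handwheel '0 0 0 0 0 0;0 0 0 0 0 0;0 0 0 0 0 0;0 0 0 0 0 0;0 0 0 0 0 0' 0.5 |sed -n '2p;4,6p'
python3 -m handwheel '0.0005 0.008 0.006 0 0 0;0.001 0.016 0.012 0 0 0;0.001 0.016 0.012 0 0 0;0.002 0.024 0.018 0 0 0;0.002 0.024 0.018 0 0 0' |sed -n '2p;4p'
python3 -m handwheel '0 0.02 0.03 0 0 0;0 0.02 0.03 0 0 0;0 0.02 0.03 0 0 0;0 0 0 0 0 0;0 0 0 0 0 0' |sed -n '1,4p'
python3 - <<'E'
from rig import capture,monitor
import cv2,pickle
from h import *
print(np.round(monitor.state()['joint_positions'],2))
a=capture('scene');b=capture('top');pickle.dump({'scene':a,'top':b},open('c4.pkl','wb'))
for n,c,(x0,y0,x1,y1) in(('scene',a,(350,100,425,200)),('top',b,(360,180,425,240))):
    h=cv2.cvtColor(c['color'],cv2.COLOR_BGR2HSV);m=cv2.inRange(h,(20,140,110),(32,255,255))[y0:y1,x0:x1]
    k,l,st,ce=cv2.connectedComponentsWithStats(m)
    for i in range(1,k):
        if st[i,4]>8: print(n,st[i],ce[i].round(1)+[x0,y0], [ (ray(c,*(ce[i]+[x0,y0]))[0]*0+atz(ray(c,*(ce[i]+[x0,y0])),z)).round(0).tolist()[:2] for z in (74,118,155)])
E
```

```text
tcp_pos: [471.7, -179.3, 112.4]
contact_force: [0.1, -0.0, 0.4]
finger_gap: 0.504
grasp_force: 0.0
tcp_pos: [478.1, -90.1, 179.5]
contact_force: [0.2, -0.9, -0.8]
clock: 19.6
tcp_pos: [478.7, -30.4, 269.3]
ee_rot: [[0.036, 0.998, -0.042], [0.596, -0.056, -0.801], [-0.802, 0.004, -0.598]]
contact_force: [0.7, -0.0, -1.0]
[ 0.27  0.12  1.85 -0.86  1.57  0.52]
scene [ 39  38  16  35 172] [397.7 153.6] [[471.0, -239.0], [460.0, -195.0], [451.0, -158.0]]
scene [48 72  4  8 12] [399.2 175.8] [[438.0, -167.0], [429.0, -127.0], [422.0, -93.0]]
top [ 10  34  27  14 150] [382.  221.2] [[470.0, -200.0], [464.0, -192.0], [459.0, -185.0]]
top [ 7 50 17  3 36] [375.2 231.3] [[439.0, -178.0], [434.0, -171.0], [431.0, -165.0]]
```

```bash
python3 - <<'E'
import cv2,pickle
from h import *
d=pickle.load(open('c4.pkl','rb'));
for n,(x0,y0,x1,y1) in(('scene',(380,130,415,180)),('top',(365,208,402,236))):
    h=cv2.cvtColor(d[n]['color'],cv2.COLOR_BGR2HSV);m=cv2.inRange(h,(20,140,110),(32,255,255))[y0:y1,x0:x1]
    print(n,x0,y0);print('\n'.join(''.join('#' if v else '.' for v in r) for r in m))
E
```

```text
scene 380 130
...................................
...................................
...................................
...................................
...................................
...................................
...................................
...................................
.......................#...........
.....................###...........
....................#####..........
....................#####..........
...................#####...........
...................#####...........
..................#######..........
..................#######..........
..................######...........
..................######...........
.................#######...........
.................######............
................#######............
................######.............
...............#######.............
...............######..............
...............######..............
..............#######..............
..............######...............
.............#######...............
.............######................
............#######................
......
[... 1089 characters left out ...]
................
.....###.......###...................
.....##.........##...................
.....##.........###############......
.....##.........################.....
.....##..........###############.....
.....###........################.....
.....####......################......
......####...####...........#........
........########.....................
.........#####.......................
.....................................
.....................................
..............####...................
..#################..................
..###############....................
.....................................
.....................................
.....................................
```

```bash
python3 - <<'E'
import pickle
from h import *
d=pickle.load(open('c4.pkl','rb'));S=lambda u,v:ray(d['scene'],u,v);T=lambda u,v:ray(d['top'],u,v)
e,r=tri([S(402.5,140),T(394.5,222.3)]);j,r2=tri([S(393.5,163),T(383,222.3)]);v=e-j
print(e.round(1),r[0],j.round(1),r2[0],np.linalg.norm(v),'lean',np.degrees(np.arccos(v[2]/np.linalg.norm(v))),'tip',(j-v/np.linalg.norm(v)*74.5).round(1))
E
```

```text
[ 460.1 -223.5  139.5] 1.4199647904811326 [ 467.3 -202.9   72.7] 0.5477622437888011 70.3615049854385 lean 18.081824961460125 tip [ 475.  -181.1    1.8]
```

Yellow stands in its well leaning 18°, with its tip central. Next is blue: untilt, yaw back, then grasp with a 20° backward tilt so that the final approach is steeper.

```bash
python3 - <<'E'
from chk import *
q=np.array([.27,.12,1.85,-.86,1.57,.52])
print('g');path([((479,-30,269),-93,53),((479,-30,269),-93,0),((570,213,260),-5,0),((570,213,260),-5,-20),((539,215,82),-5,-20),((539,215,260),-5,-20)],q)
q=ik(np.array([500,-60,270.]),Rm(-5,-20),m,D[2][0])[0]
path([((500,-60,270),-5,0),((500,-60,270),-95,0),((500,-60,270),-187,0),((477,-282,270),-187,0),((477,-282,270),-187,35),((477,-282,110),-187,35)],q)
E
python3 -m handwheel '0 0.01 0 0.133 -0.007 0;0 0.01 0 0.133 -0.007 0;0 0.01 0 0.133 -0.007 0;0 0.01 0 0.133 -0.007 0;0 0.01 0 0.133 -0.007 0' 0.8|sed -n '2,4p'
python3 -m handwheel '0 0.01 0 0.133 -0.007 0;0 0.01 0 0.133 -0.007 0;0.008 0.016 0 0 0 0.14;0.008 0.016 0 0 0 0.14;0.008 0.016 0 0 0 0.14' |sed -n '2,4p'
python3 -m handwheel '0.008 0.016 0 0 0 0.14;0.008 0.016 0 0 0 0.14;0.008 0.016 0 0 0 0.14;0.008 0.016 0 0 0 0.14;0.008 0.016 0 0 0 0.14' |sed -n '2,4p'
python3 -m handwheel '0.008 0.016 0 0 0 0.14;0.008 0.016 0 0 0 0.14;0.008 0.016 0 0 0 0.14;0 0 0 0 0 0;0 0 0 0 0 0' |sed -n '1,4p'
```

```text
g
(479, -30, 269) -93 53 0.0 [ 0.27  0.12  1.85 -0.86  1.57  0.51]
(479, -30, 269) -93 0 0.0 [-0.23 -0.14  1.87 -0.    1.41 -0.17]
(570, 213, 260) -5 0 0.0 [ 0.23  0.18  1.56  0.    1.4  -1.26]
(570, 213, 260) -5 -20 0.0 [ 0.18  0.42  1.3   0.09  1.76 -1.3 ]
(539, 215, 82) -5 -20 0.0 [ 0.19  0.53  1.51  0.1   1.44 -1.32]
(539, 215, 260) -5 -20 0.0 [ 0.19  0.35  1.39  0.1   1.74 -1.29]
(500, -60, 270) -5 0 0.0 [-0.28 -0.08  1.82 -0.    1.41 -1.76]
(500, -60, 270) -95 0 0.0 [-0.28 -0.08  1.82  0.    1.41 -0.19]
(500, -60, 270) -187 0 0.0 [-0.28 -0.08  1.82  0.    1.41  1.42]
(477, -282, 270) -187 0 0.0 [-0.68  0.04  1.69 -0.    1.41  1.02]
(477, -282, 270) -187 35 0.0 [-0.54  0.48  1.28 -0.25  1.94  1.12]
(477, -282, 110) -187 35 0.0 [-0.54  0.63  1.37 -0.24  1.7   1.19]
tcp_pos: [477.9, 18.8, 267.8]
ee_rot: [[0.055, 0.998, -0.017], [0.965, -0.058, -0.257], [-0.258, -0.002, -0.966]]
contact_force: [-0.1, -0.2, -1.5]
tcp_pos: [501.8, 85.9, 266.9]
ee_rot: [[-0.358, 0.934, -0.005], [0.934, 0.358, -0.0], [0.002, -0.005, -1.0]]
contact_force: [0.9, -0.4, 0.6]
tcp_pos: [541.8, 166.4, 266.5]
ee_rot: [[-0.876, 0.482, -0.005], [0.482, 0.876, -0.002], [0.003, -0.005, -1.0]]
contact_force: [1.0, 0.1, -1.4]
clock: 21.7
tcp_pos: [565.6, 213.9, 266.9]
ee_rot: [[-0.996, 0.091, -0.004], [0.091, 0.996, -0.003], [0.004, -0.004, -1.0]]
contact_force: [0.1, -0.0, 0.9]
```

```bash
python3 -m handwheel '0.002 0 0 0.0105 0.1155 0;0.002 0 0 0.0105 0.1155 0;0 0 0 0.0105 0.1155 0;0 0 -0.05 0 0 0;0 0 -0.05 0 0 0' |sed -n '2,4p'
python3 -m handwheel '-0.007 0.001 -0.019 0 0 0;-0.007 0 -0.019 0 0 0;-0.007 0 -0.019 0 0 0;-0.007 0 -0.019 0 0 0;0 0 0 0 0 0' |sed -n '2,4p'
```

```text
tcp_pos: [571.9, 213.2, 168.2]
ee_rot: [[-0.937, 0.092, -0.338], [0.087, 0.996, 0.03], [0.339, -0.002, -0.941]]
contact_force: [0.1, -0.4, -1.7]
tcp_pos: [539.0, 214.1, 89.4]
ee_rot: [[-0.933, 0.09, -0.347], [0.086, 0.996, 0.027], [0.348, -0.004, -0.937]]
contact_force: [-0.2, 1.2, -0.8]
```

```bash
python3 -m handwheel '-0.001 0.001 -0.007 0 0 0;0 0 0 0 0 0;0 0 0 0 0 0;0 0 0 0 0 0;0 0 0 0 0 0' |sed -n '2p;4p'
python3 -m handwheel '0 0 0 0 0 0;0 0 0 0 0 0;0 0 0 0 0 0;0 0 0 0 0 0;0 0 0 0 0 0' 0 60 |sed -n '2p;4,6p'
python3 -m handwheel '0 0 0 0 0 0;0 0 0 0 0 0;0 0 0.01 0 0 0;0 0 0.02 0 0 0;0 0 0.03 0 0 0' |sed -n '2p;4,6p'
python3 -m handwheel '0 0 0.03 0 0 0;0 0 0.03 0 0 0;0 0 0.03 0 0 0;0 0 0.03 0 0 0;0 0 0 0 0 0' |sed -n '2p;4,6p'
python3 w.py w5 |head -1
python3 - <<'E'
import cv2,pickle
s,c=pickle.load(open('w5.pkl','rb'));im=c['color'];h=cv2.cvtColor(im,cv2.COLOR_BGR2HSV)
m=cv2.inRange(h,(100,140,60),(125,255,255));k,l,st,ce=cv2.connectedComponentsWithStats(m)
for i in range(1,k):
    if st[i,4]>80:print(st[i],ce[i].round(1))
E
```

```text
tcp_pos: [541.9, 216.8, 86.3]
contact_force: [-0.8, 0.6, 1.2]
tcp_pos: [541.4, 216.7, 85.7]
contact_force: [-0.3, -0.3, 1.0]
finger_gap: 0.173
grasp_force: 58.4
tcp_pos: [540.0, 216.4, 144.9]
contact_force: [-0.7, -0.4, -0.5]
finger_gap: 0.173
grasp_force: 58.4
tcp_pos: [543.4, 217.3, 271.6]
contact_force: [-0.2, 0.4, -0.6]
finger_gap: 0.167
grasp_force: 58.4
24.7 [543.4 217.3 271.6] [[-0.939, 0.087, -0.332], [0.081, 0.996, 0.031], [0.333, 0.002, -0.943]] [ 0.195  0.349  1.369  0.096  1.75  -1.288] [-0.2  0.4 -0.6]
[  6 208  12  21  90] [ 11.6 218.5]
[302 218  29  38 755] [316.2 237.2]
[ 300  255   33   90 2725] [316.  300.9]
```

```bash
python3 - <<'E'
import pickle,cv2
from h import *
s,c=pickle.load(open('w5.pkl','rb'));g=cv2.cvtColor(c['color'],cv2.COLOR_BGR2GRAY)
R=lambda u,v:wray(c,np.zeros(3),np.eye(3),u,v)
def pix(p):
    H=np.array(c['hand_eye']);q=np.linalg.inv(H)@np.r_[p,1];r=np.hypot(q[0],q[1]);th=np.arctan2(r,q[2]);return (c['cx']+c['fx']*th*q[0]/r,c['cy']+c['fx']*th*q[1]/r)
for al in (25,30,35,40,45):
    a=np.radians(al);ax=np.array([np.sin(a),0,np.cos(a)])
    print(al,[np.round(pix(np.array([0,0,3])+ax*t),0).tolist() for t in (25,28,32)],[np.round(pix(np.array([0,0,3])+ax*(t+71)),0).tolist() for t in (25,28,32)])
for v in range(60,222,6):print(v,g[v,298:336:2])
E
```

```text
25 [[317.0, 236.0], [317.0, 232.0], [317.0, 226.0]] [[317.0, 159.0], [317.0, 157.0], [317.0, 154.0]]
30 [[317.0, 233.0], [317.0, 229.0], [317.0, 223.0]] [[317.0, 149.0], [317.0, 146.0], [317.0, 143.0]]
35 [[317.0, 231.0], [317.0, 226.0], [317.0, 220.0]] [[317.0, 139.0], [317.0, 136.0], [317.0, 133.0]]
40 [[317.0, 229.0], [317.0, 224.0], [317.0, 217.0]] [[317.0, 130.0], [317.0, 126.0], [317.0, 122.0]]
45 [[317.0, 227.0], [317.0, 221.0], [317.0, 214.0]] [[317.0, 120.0], [317.0, 117.0], [317.0, 112.0]]
60 [152 157 160 161 163 161 160 160 160 156 153 147 153 153 152 155 156 155
 152]
66 [150 153 157 156 161 160 161 157 153 147 151 152 156 154 151 149 146 151
 150]
72 [186 187 187 188 185 182 182 182 186 186 185 185 184 184 180 169 168 183
 200]
78 [186 187 187 179 170 178 179 188 182 183 186 169 169 170 171 171 169 169
 173]
84 [189 188 177 168 170 171 169 170 171 171 171 171 170 169 171 170 170 170
 172]
90 [187 188 183 169 170 172 171 171 171 171 171 171 172 171 172 173 170 170
 171]
96 [187 186 177 173 170 172 171 171 171 170 169 172 171 171 169 171 171 171
 170]
102 [185 187 187 189 
[... 938 characters left out ...]
30  84  81  80  79  80  78  80
  80]
174 [ 79  80  78  79  80  81  71  71  98 140 137  74  70  79  79  80  79  80
  81]
180 [153 152 153 153 153 153 154 136 115 152 150 150 154 153 154 154 154 106
 105]
186 [103 163 161 162 154 235 107  96 112 143 151 158 167 167 167 167 170 169
 165]
192 [204 205 205 205 203 203 203 141 113 151 155 195 202 201 202 200 201 200
 199]
198 [165 167 166 166 167 166 166 114  84 140 147 163 168 167 168 168 167 167
 168]
204 [166 166 165 167 167 167 166 119  81 129 144 162 167 170 169 169 168 168
 169]
210 [165 166 166 168 165 164 165 109  87 120 133 162 168 169 167 169 160 156
 156]
216 [161 162 169 169 166 159 166 108  84 118 137 162 168 161 166 169 167 153
 161]
```

Blue is held at an in-hand angle of about 35.5°, with its tip 103 mm from the grasp. I'll untilt it and yaw by about -182° while crossing over.

```bash
python3 -m handwheel '0 0 0 -0.01 -0.113 0;0 0 0 -0.01 -0.113 0;0 0 0 -0.01 -0.113 0;-0.003 -0.02 0 0 0 -0.138;-0.003 -0.02 0 0 0 -0.138' |sed -n '2,5p'
python3 -m handwheel '-0.003 -0.02 0 0 0 -0.138;-0.003 -0.02 0 0 0 -0.138;-0.003 -0.02 0 0 0 -0.138;-0.003 -0.02 0 0 0 -0.138;-0.003 -0.02 0 0 0 -0.138' |sed -n '2,5p'
python3 -m handwheel '-0.003 -0.02 0 0 0 -0.138;-0.003 -0.02 0 0 0 -0.138;-0.003 -0.02 0 0 0 -0.138;-0.003 -0.02 0 0 0 -0.138;-0.003 -0.02 0 0 0 -0.138' |sed -n '2,5p'
python3 -m handwheel '-0.003 -0.02 0 0 0 -0.138;-0.003 -0.02 0 0 0 -0.138;-0.003 -0.02 0 0 0 -0.138;-0.003 -0.02 0 0 0 -0.138;-0.003 -0.02 0 0 0 -0.138' |sed -n '2,5p'
python3 -m handwheel '-0.003 -0.02 0 0 0 -0.138;-0.003 -0.02 0 0 0 -0.138;-0.003 -0.02 0 0 0 -0.138;-0.003 -0.02 0 0 0 -0.138;-0.003 -0.02 0 0 0 -0.138' |sed -n '2,5p'
python3 -m handwheel '0 -0.02 0 0 0 -0.138;0 -0.01 0 0 0 0;0 0 0 0 0 0;0 0 0 0 0 0;0 0 0 0 0 0'
python3 -c "
from rig import monitor;print(monitor.state()['joint_positions'])"
```

```text
tcp_pos: [533.6, 176.8, 264.4]
ee_rot: [[-0.933, 0.359, -0.01], [0.359, 0.933, 0.001], [0.01, -0.002, -1.0]]
contact_force: [1.0, -0.3, 0.3]
finger_gap: 0.169
tcp_pos: [519.2, 76.0, 264.0]
ee_rot: [[-0.49, 0.872, -0.008], [0.872, 0.49, 0.007], [0.01, -0.004, -1.0]]
contact_force: [1.0, -0.4, -0.4]
finger_gap: 0.17
tcp_pos: [504.3, -23.9, 264.1]
ee_rot: [[0.178, 0.984, -0.002], [0.984, -0.177, 0.009], [0.008, -0.004, -1.0]]
contact_force: [1.5, -0.1, -0.0]
finger_gap: 0.167
tcp_pos: [489.3, -123.8, 264.1]
ee_rot: [[0.763, 0.646, 0.003], [0.646, -0.763, 0.008], [0.007, -0.004, -1.0]]
contact_force: [0.8, -0.3, -1.2]
finger_gap: 0.168
tcp_pos: [474.4, -223.6, 264.0]
ee_rot: [[1.0, 0.012, 0.006], [0.012, -1.0, 0.003], [0.006, -0.003, -1.0]]
contact_force: [0.5, 0.2, 0.6]
finger_gap: 0.174
clock: 27.75
tcp_pos: [475.3, -252.4, 265.3]
ee_rot: [[0.993, -0.117, 0.008], [-0.117, -0.993, 0.001], [0.008, -0.002, -1.0]]
contact_force: [1.0, -1.3, -0.6]
finger_gap: 0.17
grasp_force: 58.7
[-6.38050831e-01 -7.21367913e-04  1.74377407e+00  5.82639685e-03
  1.39268446e+00  1.04935548e+00]
```

```bash
python3 -m handwheel '0 -0.006 0 0.0145 0.123 0;0 -0.006 0 0.0145 0.123 0;0 -0.006 0 0.0145 0.123 0;0 -0.006 0 0.0145 0.123 0;0 -0.006 0 0.0145 0.123 0' |sed -n '2,5p'
python3 -m handwheel '0 0 0 0 0 0;0 0 0 0 0 0;0 0 0 0 0 0;0 0 0 0 0 0;0 0 0 0 0 0' |sed -n '2,5p'
cat > tip.py <<'E'
from rig import monitor
import numpy as np
s=monitor.state();R=np.array(s['ee_rot']);a=np.radians(35.5);ax=R@[np.sin(a),0,np.cos(a)];print(ax.round(3),(np.array(s['tcp_pos'])+R@[0,0,3]+ax*103).round(1))
E
python3 tip.py
```

```text
tcp_pos: [476.1, -282.8, 266.4]
ee_rot: [[0.812, -0.118, -0.572], [-0.097, -0.993, 0.067], [-0.576, 0.001, -0.817]]
contact_force: [-0.1, -0.9, -0.1]
finger_gap: 0.167
tcp_pos: [475.2, -283.3, 267.6]
ee_rot: [[0.815, -0.12, -0.567], [-0.1, -0.993, 0.067], [-0.57, 0.002, -0.821]]
contact_force: [-0.9, -0.4, 0.3]
finger_gap: 0.172
[ 0.012 -0.003 -1.   ] [ 474.8 -283.4  162.1]
```

```bash
python3 -m handwheel '0.002 0.001 0 0 0 0;0 0 -0.02 0 0 0;0 0 -0.02 0 0 0;0 0 -0.02 0 0 0;0 0 0 0 0 0' |sed -n '2p;4p'
python3 -m handwheel '0 0 -0.02 0 0 0;0 0 -0.02 0 0 0;0 0 -0.02 0 0 0;0 0 0 0 0 0;0 0 0 0 0 0' |sed -n '2p;4p'
python3 -m handwheel '0 0 -0.012 0 0 0;0 0 -0.008 0 0 0;0 0 -0.006 0 0 0;0 0 -0.003 0 0 0;0 0 0 0 0 0'|sed -n '2p;4,5p'
python3 tip.py
```

```text
tcp_pos: [476.0, -281.4, 203.1]
contact_force: [-0.8, 0.3, -1.3]
tcp_pos: [477.2, -282.3, 145.9]
contact_force: [0.1, 0.9, 0.1]
tcp_pos: [477.0, -282.1, 116.0]
contact_force: [-0.2, 0.4, -0.3]
finger_gap: 0.172
[ 0.008 -0.001 -1.   ] [ 476.1 -282.    10.5]
```

```bash
python3 -m handwheel '0 0 -0.002 0 0 0;0 0 -0.001 0 0 0;0 0 -0.001 0 0 0;0 0 0 0 0 0;0 0 0 0 0 0' |sed -n '2p;4p'
python3 -m handwheel '0 0 -0.001 0 0 0;0 0 -0.001 0 0 0;0 0 0 0 0 0;0 0 0 0 0 0;0 0 0 0 0 0' |sed -n '2p;4p'
```

```text
tcp_pos: [477.7, -282.5, 114.1]
contact_force: [-0.1, 0.1, 6.3]
tcp_pos: [477.9, -282.7, 113.5]
contact_force: [-0.2, 0.9, 11.7]
```

```bash
python3 -m handwheel '0 0 0 0 0 0;0 0 0 0 0 0;0 0 0 0 0 0;0 0 0 0 0 0;0 0 0 0 0 0' 0.4 |sed -n '2p;4,6p'
python3 -m handwheel '0.006 -0.001 0.008 0 0 0;0.011 -0.001 0.016 0 0 0;0.011 -0.001 0.016 0 0 0;0.017 -0.002 0.025 0 0 0;0.017 -0.002 0.025 0 0 0' |sed -n '2p;4p'
python3 -m handwheel '0.01 0 0.04 0 0 0;0.01 0 0.04 0 0 0;0 0 0.04 0 0 0;0 0.04 0.04 0 0 0;0 0.04 0 0 0 0' |sed -n '1,4p'
python3 -m handwheel '0 0.04 0 0 0 0;0 0.04 0 0 0 0;0 0.04 0 0 0 0;0 0.04 0 0 0 0;0 0.04 0 0 0 0' |sed -n '1,4p'
python3 - <<'E'
from rig import capture
import cv2,pickle
a=capture('scene');b=capture('top');pickle.dump({'scene':a,'top':b},open('c5.pkl','wb'))
for n,c,(x0,y0,x1,y1) in(('scene',a,(380,115,420,178)),('top',b,(365,200,420,236))):
    h=cv2.cvtColor(c['color'],cv2.COLOR_BGR2HSV)[y0:y1,x0:x1];y=cv2.inRange(h,(20,140,110),(32,255,255));bl=cv2.inRange(h,(100,130,50),(125,255,255));w=cv2.inRange(h,(0,0,200),(179,60,255));k=cv2.inRange(h,(0,0,0),(179,255,60))
    print(n,x0,y0)
    for r in range(y.shape[0]):print(''.join('Y' if y[r,i] else 'B' if bl[r,i] else 'w' if w[r,i] else 'k' if k[r,i] else '.' for i in range(y.shape[1])))
E
```

```text
tcp_pos: [477.2, -282.3, 110.3]
contact_force: [-0.4, 0.0, 0.0]
finger_gap: 0.401
grasp_force: 0.0
tcp_pos: [540.0, -289.2, 201.9]
contact_force: [0.2, -1.2, -0.1]
clock: 32.75
tcp_pos: [560.5, -214.8, 362.9]
ee_rot: [[0.818, -0.123, -0.561], [-0.104, -0.992, 0.066], [-0.565, 0.004, -0.825]]
contact_force: [0.6, -0.2, 0.6]
clock: 33.25
tcp_pos: [559.3, -12.2, 356.7]
ee_rot: [[0.814, -0.12, -0.569], [-0.098, -0.993, 0.068], [-0.573, 0.0, -0.82]]
contact_force: [0.5, -0.2, -0.0]
scene 380 115
........................................
........................................
........................................
........................................
........................................
........................................
........................................
........................................
........................................
........................................
........................................
........................................
ww......................................
wwwww...................................
wwwwwwww......................
[... 3306 characters left out ...]
YYYYY......BBB..kkk.BBB..www
..ww.YYYY.....YYYYYYYYYYYYYYYYY........BBBB.BBBBB...www
..ww..YYYYY.YYYYY.......................BBBBBBBB....www
..www...YYYYYYYY..........................BBBB......www
..www.....YYY.......................................www
..www................................................ww
..ww...................................................
...................................BBBBBBBBBBBBB.......
...YYYYYYYYYYYYYYYY....................................
..YYYYYYYYYYYYYYY......................................
.......................................................
.......................................................
.......................................................
```

```bash
python3 -m handwheel '0 0.04 0 0 0 0;0 0.04 0 0 0 0;0 0.04 0 0 0 0;0 0.04 0 0 0 0;0 0.04 0 0 0 0' |sed -n '1,2p'
python3 - <<'E'
from rig import capture
import cv2,pickle
from h import *
d=pickle.load(open('c5.pkl','rb'));T=lambda u,v:ray(d['top'],u,v)
print('knob',atz(T(391.5,202.3),105).round(1))
for z in(135,140,145):print(z,atz(T(415.3,202.5),z).round(1),'J',atz(T(410.8,212.3),77).round(1))
a=capture('scene');pickle.dump(a,open('c6.pkl','wb'))
x0,y0,x1,y1=385,90,430,160
h=cv2.cvtColor(a['color'],cv2.COLOR_BGR2HSV)[y0:y1,x0:x1];y=cv2.inRange(h,(20,140,110),(32,255,255));bl=cv2.inRange(h,(100,130,50),(125,255,255))
for r in range(y.shape[0]):print(y0+r,''.join('Y' if y[r,i] else 'B' if bl[r,i] else '.' for i in range(y.shape[1])))
E
```

```text
clock: 33.85
tcp_pos: [559.6, 187.0, 356.6]
knob [ 523.2 -224.   105. ]
135 [ 517.9 -287.3  135. ] J [ 497.8 -288.2   77. ]
140 [ 517. -286.  140.] J [ 497.8 -288.2   77. ]
145 [ 516.1 -284.6  145. ] J [ 497.8 -288.2   77. ]
90 .............................................
91 .............................................
92 .............................................
93 .............................................
94 .............................................
95 .............................................
96 .............................................
97 .............................................
98 .............................................
99 .............................................
100 .............................................
101 .............................................
102 .............................................
103 .............................................
104 .............................................
105 .............................................
106 .............................................
107 ...............................
[... 1914 characters left out ...]

146 .............YYYYYY..........................
147 .............YYYYYY..B.......................
148 ............YYYYYY...........................
149 ............YYYYYY...........................
150 ............YYYYYY...........................
151 ...........YYYYYY............................
152 ...........YYYYYY............................
153 ..........YYYYYY.............................
154 ..........YYYYYY.............................
155 .........YYYYYYY.............................
156 .........YYYYYY..............................
157 ........YYYYYYY..............................
158 ........YYYYYY...............................
159 ........YYYYYY...............................
```

Blue leans about 17° with its tip near (478, -289) in its well. The knob blob was cut off by my crop, so I'll re-measure the cover travel properly.

```bash
python3 - <<'E'
import cv2,pickle
from rig import capture
from h import *
A=pickle.load(open('c0.pkl','rb'))['top'];B=capture('top')
for c,(y0,y1) in((A,(205,228)),(B,(188,212))):
    x0,x1=380,403;h=cv2.cvtColor(c['color'],cv2.COLOR_BGR2HSV)[y0:y1,x0:x1];m=cv2.inRange(h,(0,0,0),(179,255,60))
    k,l,st,ce=cv2.connectedComponentsWithStats(m);i=1+np.argmax(st[1:,4]);print(st[i],atz(ray(c,*(ce[i]+[x0,y0])),95).round(1))
    g=c['color'][...,1]; print('cover edge',g[175:240,384].tolist() if 0 else '')
# bystanders & blue end, change check
D=cv2.absdiff(A['color'],B['color']).max(2)
for n,(x0,y0,x1,y1) in dict(spool=(298,238,328,265),flux=(300,143,322,166),tape=(222,142,244,164)).items():print(n,int((D[y0:y1,x0:x1]>60).sum()))
E
```

```text
[10  9  7  7 37] [ 479.3 -228.9   95. ]
cover edge 
[ 8 11  8  8 44] [ 524.9 -226.5   95. ]
cover edge 
spool 0
flux 0
tape 363
```

```bash
python3 - <<'E'
import cv2,pickle
from rig import capture
from h import *
A=pickle.load(open('c0.pkl','rb'))['top'];C=pickle.load(open('c5.pkl','rb'))['top'];B=capture('top')
D=cv2.absdiff(A['color'],C['color']).max(2);print('tape in c5',int((D[142:164,222:244]>60).sum()))
g=cv2.cvtColor(B['color'],cv2.COLOR_BGR2GRAY)
for u in(375,385,398,403):print(u,g[180:232,u].tolist())
print([atz(ray(B,393,v),79).round(1)[0] for v in (209.5,210.5,211.5,212.5)],'wellmid',atz(ray(B,393,220),74).round(1))
for v in(192,193,194,195):print('rear',v,atz(ray(B,393,v),79).round(1)[0])
E
```

```text
tape in c5 0
375 [193, 195, 195, 196, 186, 173, 169, 169, 171, 170, 171, 170, 172, 191, 187, 168, 186, 187, 185, 187, 191, 188, 191, 190, 191, 191, 190, 194, 189, 192, 193, 189, 162, 108, 133, 147, 99, 61, 54, 52, 63, 62, 57, 66, 79, 130, 195, 209, 170, 150, 137, 121]
385 [193, 196, 198, 193, 185, 173, 169, 173, 170, 171, 170, 168, 153, 167, 181, 177, 188, 187, 189, 188, 191, 191, 191, 191, 194, 198, 195, 194, 195, 194, 190, 163, 110, 83, 107, 132, 135, 137, 135, 119, 90, 87, 85, 89, 93, 114, 139, 152, 150, 133, 89, 74]
398 [193, 191, 191, 194, 184, 172, 167, 169, 170, 171, 170, 171, 166, 164, 182, 198, 195, 195, 193, 192, 195, 193, 192, 193, 197, 195, 196, 196, 196, 199, 197, 160, 96, 94, 99, 103, 105, 102, 101, 101, 99, 104, 101, 103, 105, 102, 105, 103, 99, 83, 53, 63]
403 [193, 191, 192, 184, 169, 170, 168, 157, 130, 107, 104, 108, 123, 149, 175, 195, 193, 192, 188, 193, 193, 194, 195, 193, 194, 197, 198, 196, 196, 196, 194, 154, 96, 98, 98, 89, 77, 74, 68, 73, 72, 71, 73, 79, 85, 95, 98, 101, 100, 94, 66, 76]
[np.float64(505.6), np.float64(502.5), np.float64(499.4), np.float64(496.3)] wellmid [ 474.  -233.5   74. ]
rear 192 560.2
rear 193 557.0
rear 194 553.9
rear 195 550.7
```

The cover's front edge is at x ≈ 499.5, about 52 mm of travel, so it is at its stop. The bystanders have not moved (the tape change was only the arm hiding it) and both drivers stand in their wells. Handing in.

```bash
python3 -c "
from rig import close_job;print(close_job())"
```

```text
the job is handed in; nothing more can be done
None
```

I handed the job in, with no verdict returned: by my measurements the cover is about 52 mm back, each screwdriver stands tip-down in its own well leaning about 17–18°, and the spool, bottle and tape had not moved.

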